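# Raise the packet hanger on a snack-shop counter until its button clicks

### The arm

A 6-joint arm with a two-finger parallel gripper is mounted at the origin on the work surface. World frame = base frame: x ahead of the robot, y to its left, z up, the work surface at z = 0. Lengths are in m, angles in rad, forces in N, time in s.
With the tool pointing down it reaches from about 0.4 to 0.825 m from the base axis. Payload 7 kg.
Tool frame: the origin (TCP) lies at the centre of the arm's flange, where the gripper is bolted on; the fingertips stand 178 mm ahead of it and the grasp point (between the pads) lies 159 mm ahead of it; z points along the fingers, y is the direction in which the jaws open and shut (so a half turn about z gives the same grasp; the last joint's range is limited). The gripper opens to 88 mm and grips with 3 to 60 N. Pads are 19 mm wide; open, the fingers measure 130 mm over their backs; the gripper's body (78 mm by 193 mm) begins 47 mm behind the grasp point.
Start: joints at [-0.963, 0.359, 0.012, 0, -1.224, -0.288], TCP at [0.212, -0.641, 0.405] pointing down, gripper open.
Joint ranges: [-3.07, 3.07], [-1.43, 2.12], [-1.02, 1.25], [-3.03, 1.67], [-3.05, -0], [-3.03, 3.03]. Speed limits (rad/s): [2.39, 2.39, 3.01, 3.14, 3.14, 3.14].

### API

Orientations are given as [roll, pitch, yaw] about the fixed x, y, z axes, in that order (R = Rz(yaw) Ry(pitch) Rx(roll)).
In Python, from station import * gives the robot as it stands.
- The arm moves only by the tool send_rows, never from a script. Its argument "motion" is a list of rows, each an object with "offset": the shift along the tool's x, y, z in cm, a list of three; "turn": the turn about the tool's z in degrees. In form: [{"offset": [x, y, z], "turn": turn}, ...]. A call has 1 to 8 rows; each row is the pose to reach, as a shift and turn from the pose commanded when the call began, along the tool's axes at that moment; what a row does not reach only later rows make up. A row lasts 1/10 s, in which the tool goes at most 50 mm and 8.59 degrees, less where a joint would pass 70% of its speed; a pose out of reach is approached as far as the arm can. A call with a gripper value outside its range is refused whole. "hand" is the opening, from -1 (shut) to 1 (fully open), set as the call begins (left out, the last holds). The fingers move at their own pace and stop on an object; "squeeze" is the grip in N (left out, the last holds). Time passes only in rows, so rows that repeat a pose let the fingers close. It gives the time, the measured TCP pose, the force and the opening at its end, in the units of the state.
- get_state(): the state, without advancing time (a new reading comes with each control period).
- grab_frame(name): name is "scene" or "top"; returns a dict with "frame" (400x640x3 uint8, blue, green, red), "range_z" (400x640 float32, m along the optical axis (not along the pixel's ray), 0 where there is no reading), "vertical_fov" (degrees; the focal length in pixels is half the picture's height over the tangent of half this angle, whatever the lens; pixels are square), "cx", "cy" (the principal point, pixels), "cam_to_world" (4x4, takes a point from camera to world coordinates). Camera axes: x right, y up, looking along -z (the intrinsics and any distortion apply to the point x, -y, -z); pixel columns grow to the right and rows downward; lengths in m; the calibration is good to about 2 mm. A picture is of the moment at which its call begins.
- job_done(): hands the job in, once; it reports no verdict.
The state is a dict: "t": time; "q": joint angles; "qd": joint speeds; "joint_efforts": joint torques, N m; "eef_pos": TCP position; "ee_rot": TCP orientation; "force": force on the tool from outside, world axes, zero at the start; "moment": the same for the moment, N m; "width": finger opening in m.
Only numpy, scipy, OpenCV 4.12 (cv2) and the standard library are available. Lean on these libraries where they do the work, as an engineer would, in place of code of your own. Each camera call takes 0.05 s, during which the arm holds its last target. There are 200 camera calls.

### The job

Three telescoping display stands are screwed to the shop counter, each left loose between its two holes. Take the one with the hooked crossbar (the packet hanger) by the wooden knob on top, pull its inner tube straight up until the sprung button pops out through the upper hole, and let go so that it stands locked there. Leave the other two stands (round wooden dish, blank card) at the height they are.

Things in the scene. Friction and masses are not known exactly. Their poses are not given: they have to be found in the camera images.
- hanger_knob (a point): On the axis of the hanger's upright round wooden knob (34 mm across, 52 tall), 24 mm below its top. z up. Starts 245 to 268 mm above the counter; 293 mm with the button in the upper hole. Below it, on the same sliding inner tube (24 mm), a steel crossbar 10 mm thick, 180 mm long, ends turned up; bar top 38 mm, end tips 13 mm below this point.
- hanger_button (a joint): Hanger's brass button (10 mm), far side from the robot: 0 = in, hidden by the outer tube; 0.010 m = popped 5 mm proud. Springs out by itself at a hole (14 mm tall, centres 75 and 135 mm above the counter); the tube is then locked, with 2 mm play, against any pull. Before, the tube slides only straight up or down with 3 to 13 N and stays where left.
- dish_knob (a point): Same point on the knob of the stand with a round wooden dish, 110 mm across, below the knob. Same foot, tubes, knob and two holes as the hanger (34 mm outer tube, rim 165 mm above the counter; 110 mm steel foot disc, screwed down). Its inner tube is loose too: a bystander, to stay at its height.
- card_knob (a point): Same point on the knob of the stand with a blank white card on an upright wooden board, 110 x 52 mm, below the knob. Same foot, tubes, knob and two holes as the hanger (34 mm outer tube, rim 165 mm above the counter; 110 mm steel foot disc, screwed down). Its inner tube is loose too: a bystander, to stay at its height.
Things that resemble listed ones, but are neither listed nor needed, are in the scene too. Leave any orange or white look-alike of the part that bears hanger_knob alone.

How it is judged:
By the outcome, as a careful person would: the job done as asked, in the order asked, and still so for the second after the job is handed in, with the robot touching nothing.
It also fails if it takes over 29 s, if anything falls off the work surface, if the arm or the gripper's body presses on something with over 40 N, if the wrist force passes 120 N, or if a joint passes its speed limit or range.

## Working session

There is one attempt and no reset: what is moved stays moved. The work goes in short steps, Python scripts to look and compute and a tool call to move; the robot and the scene stay as the last step left them, time stands still between calls to the robot, and variables do not carry over. Pictures are saved under pics/ and viewed, about 8 in all and at most 12, crops included, and the job is handed in when it is done.

Besides the shell and the picture viewer there is one more tool, called by a JSON object that holds its "fn" and its "kwargs". send_rows: Moves the arm, as the interface text tells. Its arguments: {"type":"object","properties":{"motion":{"type":"array"},"hand":{"type":"number"},"squeeze":{"type":"number"}},"required":["motion"]}

```bash
mkdir -p pics; cat > h.py <<'E'
from station import *
import numpy as np, cv2
def cloud(d):
    h,w=d["range_z"].shape; f=h/2/np.tan(np.radians(d["vertical_fov"]/2))
    v,u=np.mgrid[:h,:w]; z=d["range_z"]
    P=np.stack([(u-d["cx"])/f*z,-(v-d["cy"])/f*z,-z,np.ones_like(z)],-1)
    W=P@np.array(d["cam_to_world"]).T; W=W[...,:3]; W[z<=0]=np.nan
    return W
E
python3 - <<'E'
from h import *
for n in("scene","top"):
    d=grab_frame(n); cv2.imwrite(f"pics/{n}0.png",d["frame"]); np.save(f"{n}0.npy",cloud(d))
    print(n,[k for k in d],d["vertical_fov"],d["cx"],d["cy"],np.round(d["cam_to_world"],3).tolist(),np.mean(d["range_z"]>0))
    if "dist" in str(d.keys()): print({k:d[k] for k in d if "dist" in k})
s=get_state();print(s)
E
```

```text
scene ['frame', 'range_z', 'vertical_fov', 'cx', 'cy', 'cam_to_world'] 57.08936335072155 324.1579264713312 193.19954611845446 [[0.695, -0.49, 0.526, 0.886], [0.719, 0.468, -0.514, -0.393], [0.005, 0.736, 0.677, 0.756], [0.0, 0.0, 0.0, 1.0]] 0.99591796875
top ['frame', 'range_z', 'vertical_fov', 'cx', 'cy', 'cam_to_world'] 43.16321399464164 319.4589018750307 195.44380536472875 [[0.03, 0.998, -0.051, 0.38], [-0.999, 0.031, 0.012, 0.073], [0.013, 0.051, 0.999, 1.29], [0.0, 0.0, 0.0, 1.0]] 0.99590234375
{'t': 0.1, 'q': array([-9.62891791e-01,  3.59332268e-01,  1.11682431e-02, -3.11627266e-04,
       -1.22411576e+00, -2.88109981e-01]), 'qd': array([-0.00069989, -0.00050493,  0.00198055,  0.00298265, -0.00041218,
       -0.00127536]), 'joint_efforts': array([-1.89163648e-04, -5.84160554e+01,  2.93754494e+01,  7.01556221e+00,
        1.01985218e-02, -5.14807482e-05]), 'eef_pos': array([ 0.21215404, -0.64061662,  0.40381236]), 'ee_rot': array([ 3.14008709e+00, -1.40660354e-04, -2.82190409e+00]), 'force': array([-0.18181195,  0.31707836, -0.19096007]), 'moment': array([-0.04056626,  0.02546379, -0.00616487]), 'width': 0.08800080092513853}
```

View pics/scene0.png

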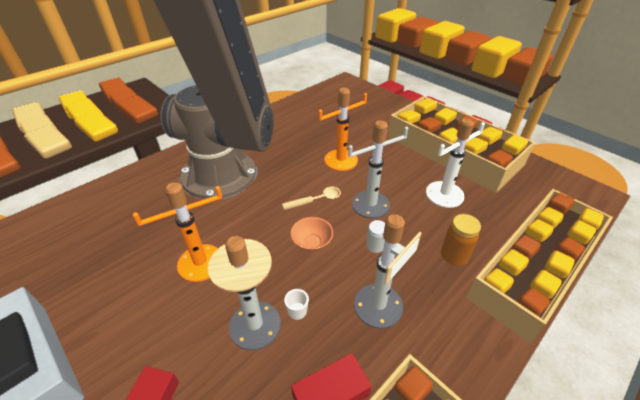

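View pics/top0.png

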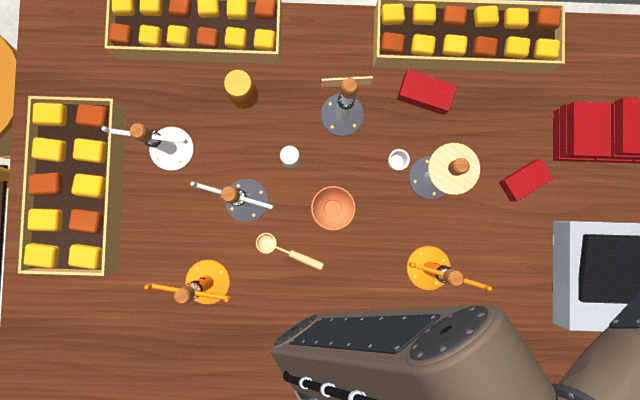

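The frames show four hooked-crossbar stands, by scene pixel:
- Orange at (343,95).
- Orange at (176,190).
- White at (465,125).
- Bare steel with a grey foot at (379,130), top view (230,194). This one fits: it has the same grey foot and tubes as the dish stand (236,250) and the card stand (395,228), while the others are the orange and white look-alikes.

Next I measure it and confirm in a crop.

```bash
python3 - <<'E'
from h import *
S=cv2.imread("pics/scene0.png");T=cv2.imread("pics/top0.png")
Ws=np.load("scene0.npy");Wt=np.load("top0.npy")
def knob(I,W,c,r=22):
    hsv=cv2.cvtColor(I,cv2.COLOR_BGR2HSV)
    m=((hsv[...,0]<14)&(hsv[...,1]>90)&(W[...,2]>0.19)).astype(np.uint8)
    n,l,st,ce=cv2.connectedComponentsWithStats(m)
    i=min((i for i in range(1,n) if st[i,4]>40),key=lambda i:np.hypot(*(ce[i]-c)))
    P=W[l==i]; zt=np.nanpercentile(P[:,2],95)
    top=P[P[:,2]>zt-0.006]
    # circle fit with known radius to side points
    side=P[(P[:,2]<zt-.008)]
    from scipy.optimize import least_squares
    f=least_squares(lambda p:np.hypot(side[:,0]-p[0],side[:,1]-p[1])-.017,top[:,:2].mean(0),loss="soft_l1",f_scale=.002).x if len(side)>10 else None
    return ce[i].round(),st[i,4],"top z",zt.round(4),"topmean",top[:,:2].mean(0).round(4),"sidefit",None if f is None else f.round(4)
for n,cs,ct in [("hanger",(379,130),(230,194)),("white",(465,125),(138,130)),("dish",(236,250),(459,166)),("card",(395,228),(349,87)),("or1",(343,95),(183,293)),("or2",(176,190),(453,277))]:
    print(n,"S",*knob(S,Ws,cs));print("   T",*knob(T,Wt,ct))
# counter height check & bar direction
for n,W,p in(("S",Ws,(300,260)),("T",Wt,(300,100))): print(n,"counter",W[p[1],p[0]].round(4))
for n,W,I,b in(("S",Ws,S,(345,408,100,170)),("T",Wt,T,(185,278,175,215))):
    x0,x1,y0,y1=b; w=W[y0:y1,x0:x1].reshape(-1,3); w=w[(w[:,2]>.2)&(w[:,2]<.27)]
    hsv=cv2.cvtColor(I,cv2.COLOR_BGR2HSV)[y0:y1,x0:x1]
    print(n,w.min(0).round(3),w.max(0).round(3),"bar line",cv2.fitLine(w[:,:2].astype(np.float32),cv2.DIST_HUBER,0,.01,.01).ravel().round(3))
# axis of foot disc from top: dark grey near z=~0.005
a=cv2.resize(S[80:230,320:500],None,fx=3,fy=3,interpolation=cv2.INTER_CUBIC)
cv2.imwrite("pics/crop1.png",a)
E
```

```text
Traceback (most recent call last):
ValueError: min() iterable argument is empty
```

```bash
python3 - <<'E'
from h import *
S=cv2.imread("pics/scene0.png");T=cv2.imread("pics/top0.png")
Ws=np.load("scene0.npy");Wt=np.load("top0.npy")
hs=cv2.cvtColor(S,cv2.COLOR_BGR2HSV);ht=cv2.cvtColor(T,cv2.COLOR_BGR2HSV)
for n,cs,ct in [("hanger",(379,130),(230,194)),("white",(465,126),(138,130)),("dish",(236,250),(459,166)),("card",(395,228),(349,87)),("or1",(343,95),(183,293)),("or2",(176,190),(453,277))]:
    print(n,hs[cs[1],cs[0]],Ws[cs[1],cs[0]].round(3),ht[ct[1],ct[0]],Wt[ct[1],ct[0]].round(3))
print([Ws[v,u].round(3) for u,v in((300,260),(340,290),(120,260),(480,310),(260,140))]);print([Wt[v,u].round(3) for u,v in((300,100),(320,300),(150,230),(520,120))])
cv2.imwrite("pics/crop1.png",cv2.resize(S[80:230,320:500],None,fx=3,fy=3,interpolation=cv2.INTER_CUBIC))
E
```

```text
hanger [ 14 145 120] [0.437 0.228 0.269] [ 13 152 218] [0.429 0.24  0.276]
white [ 14 142 115] [0.56  0.422 0.252] [ 13 152 218] [0.556 0.438 0.253]
dish [ 14 155 203] [ 0.516 -0.232  0.28 ] [ 13 157 218] [ 0.499 -0.218  0.28 ]
card [ 14 150 153] [ 0.667 -0.008  0.283] [ 13 153 220] [0.651 0.008 0.287]
or1 [ 14 146 129] [0.23  0.319 0.249] [ 14 148 231] [0.227 0.33  0.257]
or2 [ 14 155 221] [ 0.284 -0.224  0.256] [ 14 152 231] [ 0.275 -0.216  0.256]
[array([ 0.438, -0.039,  0.003]), array([ 0.568, -0.028,  0.001]), array([ 0.123, -0.366,  0.001]), array([0.823, 0.162, 0.002]), array([0.182, 0.053, 0.196])]
[array([ 0.691,  0.115, -0.001]), array([0.183, 0.049, 0.007]), array([ 0.345,  0.485, -0.003]), array([ 0.657, -0.455, -0.   ])]
```

View pics/crop1.png

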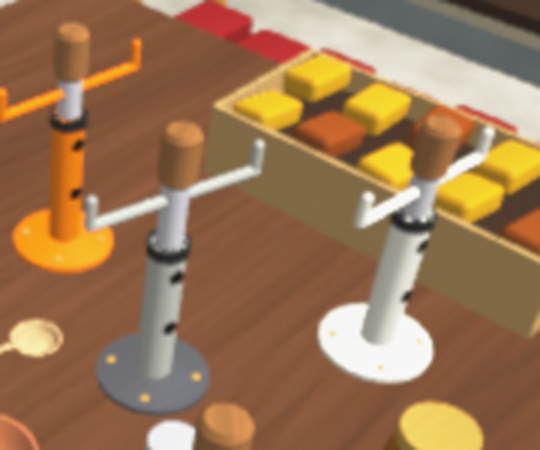

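The crop confirms it. The steel stand with the dark grey foot and hooked crossbar (scene ~(379,130)) is the hanger. The white one at (465,125) and the orange one at (343,95) are look-alikes.

```bash
cat >> h.py <<'E'
from scipy.optimize import least_squares
def knob(I,W,c):
    hsv=cv2.cvtColor(I,cv2.COLOR_BGR2HSV)
    m=((abs(hsv[...,0].astype(int)-13)<4)&(hsv[...,1]>110)&(W[...,2]>0.18)).astype(np.uint8)
    n,l,st,ce=cv2.connectedComponentsWithStats(m,connectivity=4)
    i=min((i for i in range(1,n) if st[i,4]>40),key=lambda i:np.hypot(*(ce[i]-c)))
    P=W[l==i]; zt=np.nanpercentile(P[:,2],95)
    top=P[P[:,2]>zt-.006]; side=P[P[:,2]<zt-.008]
    f=least_squares(lambda p:np.hypot(side[:,0]-p[0],side[:,1]-p[1])-.017,top[:,:2].mean(0),loss="soft_l1",f_scale=.002).x.round(4) if len(side)>10 else None
    return ce[i].round(),st[i,4],"top z",zt.round(4),"topmean",top[:,:2].mean(0).round(4),"sidefit",f
E
python3 - <<'E'
from h import *
S=cv2.imread("pics/scene0.png");T=cv2.imread("pics/top0.png")
Ws=np.load("scene0.npy");Wt=np.load("top0.npy")
for n,cs,ct in [("hanger",(379,130),(230,194)),("white",(465,125),(138,130)),("dish",(236,250),(459,166)),("card",(395,228),(349,87))]:
    print(n,"S",*knob(S,Ws,cs));print("   T",*knob(T,Wt,ct))
for n,W,b in(("S",Ws,(345,408,100,170)),("T",Wt,(185,278,175,215))):
    x0,x1,y0,y1=b; w=W[y0:y1,x0:x1].reshape(-1,3); w=w[(w[:,2]>.2)&(w[:,2]<.26)]
    print(n,w.min(0).round(3),w.max(0).round(3),"bar",cv2.fitLine(w[:,:2].astype(np.float32),cv2.DIST_HUBER,0,.01,.01).ravel().round(3))
# foot disc (dark grey) in top view
ht=cv2.cvtColor(T,cv2.COLOR_BGR2HSV); m=((ht[...,1]<60)&(ht[...,2]<130)&(Wt[...,2]<.03)).astype(np.uint8); m[:170]=0;m[225:]=0;m[:,:215]=0;m[:,280:]=0
c=max(cv2.findContours(m,0,2)[0],key=cv2.contourArea);(u,v),r=cv2.minEnclosingCircle(c);print("foot",u,v,r,Wt[int(v),min(int(u)+15,639)],)
P=Wt[m>0];print((P.max(0)+P.min(0))/2,P.max(0)-P.min(0))
E
```

```text
hanger S [380. 131.] 277 top z 0.2787 topmean [0.4325 0.239 ] sidefit [0.429  0.2431]
   T [230. 194.] 241 top z 0.2797 topmean [0.4285 0.2434] sidefit [0.4288 0.2442]
white S [465. 128.] 252 top z 0.258 topmean [0.5578 0.4338] sidefit [0.5552 0.4394]
   T [140. 132.] 303 top z 0.2588 topmean [0.5539 0.438 ] sidefit [0.5547 0.4402]
dish S [236. 251.] 542 top z 0.2834 topmean [ 0.5044 -0.2262] sidefit [ 0.5009 -0.2243]
   T [458. 167.] 301 top z 0.2832 topmean [ 0.5009 -0.2221] sidefit [ 0.5014 -0.224 ]
card S [394. 228.] 477 top z 0.2879 topmean [0.6583 0.0021] sidefit [0.6561 0.0057]
   T [349.  87.] 286 top z 0.288 topmean [0.6553 0.0072] sidefit [0.6569 0.0064]
S [0.23  0.154 0.2  ] [0.457 0.344 0.26 ] bar [0.237 0.971 0.433 0.238]
T [0.402 0.157 0.208] [0.455 0.33  0.259] bar [0.255 0.967 0.429 0.244]
foot 256.4189147949219 207.770263671875 9.583939552307129 [0.40658119 0.16047107 0.2386586 ]
[0.42825085 0.24334349 0.01469519] [0.10648809 0.10578807 0.02890741]
```

Both views agree within 1 mm:
- The hanger axis is at (0.429, 0.2435), and the foot centre matches it.
- The knob top is at about 0.280, so the knob point is at about 0.256, inside 0.245–0.268.
- The bar runs at about 75°.

I will grip across the bar, so the jaw axis goes to 165° (turn −57°), and pass over the stands at TCP z of about 0.535.

{"fn": "send_rows", "kwargs": {"motion": [{"offset":[0,0,-3],"turn":-5},{"offset":[-1.5,1,-7],"turn":-12},{"offset":[-4.5,3,-11],"turn":-20},{"offset":[-8,5.7,-13],"turn":-28},{"offset":[-11.5,8.2,-13],"turn":-36},{"offset":[-15,10.7,-13],"turn":-44},{"offset":[-18.5,13.2,-13],"turn":-51},{"offset":[-22,15.6,-13],"turn":-57}], "hand": 1, "squeeze": 40}}

```text
t: 0.9
eef_pos: [0.3726, -0.4218, 0.5345]
ee_rot: [3.141, 0.0, -1.822]
force: [0.9, -1.0, 1.4]
width: 0.0877
```

{"fn": "send_rows", "kwargs": {"motion": [{"offset":[-4,-1.1,0],"turn":0},{"offset":[-8.5,-2.3,0],"turn":0},{"offset":[-13,-3.6,0],"turn":0},{"offset":[-17.5,-4.7,0],"turn":0},{"offset":[-22,-5.7,0],"turn":0},{"offset":[-26.5,-5.7,0],"turn":0},{"offset":[-31,-4.8,0],"turn":0},{"offset":[-35,-3.5,0],"turn":0}]}}

```text
t: 1.7
eef_pos: [0.4948, -0.0917, 0.5339]
ee_rot: [3.14, -0.0, -1.827]
force: [0.9, 0.8, -0.2]
width: 0.0875
```

{"fn": "send_rows", "kwargs": {"motion": [{"offset":[-4,1.9,0],"turn":0},{"offset":[-8.2,4,0],"turn":0},{"offset":[-12.4,6,0],"turn":0},{"offset":[-16.6,8,0],"turn":0},{"offset":[-20.8,10,0],"turn":0},{"offset":[-25,12.1,0],"turn":0},{"offset":[-28.5,13.8,0],"turn":0},{"offset":[-30.7,14.9,0],"turn":0}]}}

```text
t: 2.5
eef_pos: [0.4272, 0.2433, 0.5343]
ee_rot: [3.141, -0.0, -1.825]
force: [-0.0, -0.8, -0.4]
width: 0.0876
```

{"fn": "send_rows", "kwargs": {"motion": [{"offset":[0,0,0],"turn":0},{"offset":[0,0,0],"turn":0}]}}

```text
t: 2.7
eef_pos: [0.4279, 0.2414, 0.5342]
ee_rot: [3.141, -0.001, -1.825]
force: [0.4, -0.1, -0.2]
width: 0.0875
```

```bash
python3 - <<'E'
from h import *
s=get_state();print(s["t"],s["eef_pos"],s["ee_rot"],s["q"].round(3))
y=s["ee_rot"][2];d=np.array([.4288,.2438])-s["eef_pos"][:2];print("tool x,y cm",100*d@[np.cos(y),np.sin(y)],100*d@[np.sin(y),-np.cos(y)],"z down cm",100*(s["eef_pos"][2]-.415))
d=grab_frame("top");cv2.imwrite("pics/top1.png",d["frame"])
E
```

```text
2.7 [0.42791844 0.24142872 0.5342069 ] [ 3.14109121e+00 -9.40327523e-04 -1.82548510e+00] [ 0.915 -0.01  -0.154 -0.    -1.429 -1.169]
tool x,y cm -0.25168911707868236 -0.02556969065164058 z down cm 11.920689526607726
```

View pics/top1.png

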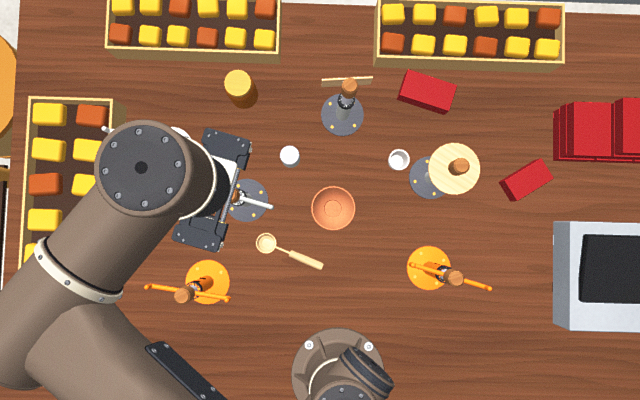

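The top view shows the gripper above the hanger, whose bar shows at (250,203). The jaws lie across the bar and the surroundings are clear. I correct by 2.5 mm and lower.

{"fn": "send_rows", "kwargs": {"motion": [{"offset":[-0.2,0,1.5],"turn":0},{"offset":[-0.2,0,4],"turn":0},{"offset":[-0.2,0,6.5],"turn":0},{"offset":[-0.2,0,8.5],"turn":0},{"offset":[-0.2,0,10],"turn":0},{"offset":[-0.2,0,11],"turn":0},{"offset":[-0.2,0,11.7],"turn":0},{"offset":[-0.2,0,11.7],"turn":0}]}}

```text
t: 3.55
eef_pos: [0.4287, 0.2424, 0.4172]
ee_rot: [3.141, -0.001, -1.828]
force: [-0.2, -0.5, 0.5]
width: 0.0879
```

```bash
python3 - <<'E'
from h import *
s=get_state();print(s["t"],s["eef_pos"],s["force"],s["width"])
d=grab_frame("scene");cv2.imwrite("pics/s1.png",cv2.resize(d["frame"][40:240,280:520],None,fx=3,fy=3))
E
```

```text
3.55 [0.42873888 0.24239261 0.41718944] [-0.18889911 -0.51410815  0.47386855] 0.08788882699167355
```

View pics/s1.png

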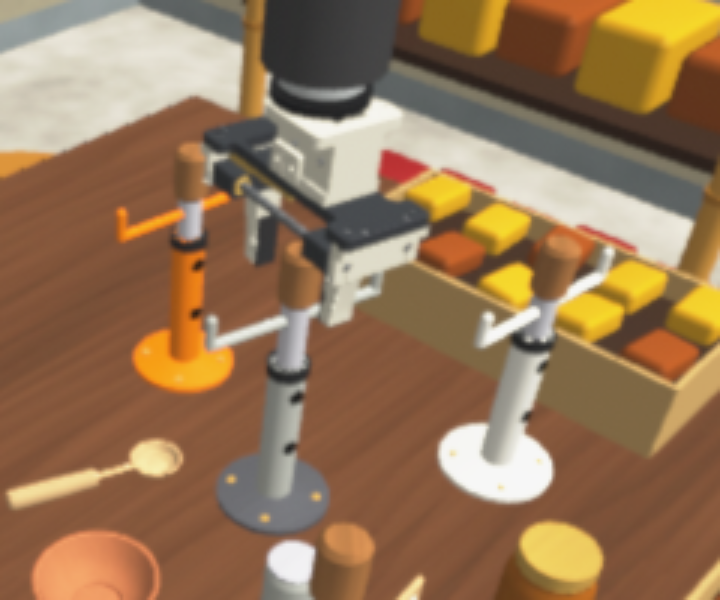

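The knob at crop (298,275) sits between the open fingers, clear of the bar and of the neighbouring stands. I close the jaws.

{"fn": "send_rows", "kwargs": {"motion": [{"offset":[0,0,0],"turn":0},{"offset":[0,0,0],"turn":0},{"offset":[0,0,0],"turn":0},{"offset":[0,0,0],"turn":0},{"offset":[0,0,0],"turn":0},{"offset":[0,0,0],"turn":0}], "hand": -1, "squeeze": 40}}

```text
t: 4.2
eef_pos: [0.4286, 0.2429, 0.4177]
ee_rot: [-3.142, 0.0, -1.827]
force: [-1.1, -0.2, -0.5]
width: 0.0452
```

{"fn": "send_rows", "kwargs": {"motion": [{"offset":[0,0,0],"turn":0},{"offset":[0,0,0],"turn":0},{"offset":[0,0,0],"turn":0},{"offset":[0,0,0],"turn":0}]}}

```text
t: 4.6
eef_pos: [0.4294, 0.2428, 0.4178]
ee_rot: [-3.14, 0.0, -1.827]
force: [7.0, -2.0, -2.5]
width: 0.0332
```

The jaws hold at 33 mm, matching the 34 mm knob. I lift gently to about 12 mm short of the lock.

{"fn": "send_rows", "kwargs": {"motion": [{"offset":[0,0,-0.2],"turn":0},{"offset":[0,0,-0.5],"turn":0},{"offset":[0,0,-0.9],"turn":0},{"offset":[0,0,-1.3],"turn":0},{"offset":[0,0,-1.7],"turn":0},{"offset":[0,0,-2.1],"turn":0},{"offset":[0,0,-2.4],"turn":0},{"offset":[0,0,-2.5],"turn":0}]}}

```text
t: 5.4
eef_pos: [0.4294, 0.2428, 0.4418]
ee_rot: [-3.141, -0.001, -1.828]
force: [10.2, -1.5, -11.2]
width: 0.0331
```

```bash
python3 - <<'E'
from h import *
s=get_state();print(s["t"],s["eef_pos"],s["force"],s["moment"],s["width"])
d=grab_frame("scene");cv2.imwrite("pics/s2.png",cv2.resize(d["frame"][80:240,330:430],None,fx=3.5,fy=3.5,interpolation=cv2.INTER_CUBIC));np.save("s2.npy",cloud(d));cv2.imwrite("s2.png",d["frame"])
E
```

```text
5.4 [0.42944213 0.24277992 0.44181086] [ 10.16976605  -1.52053131 -11.21603973] [-0.24134576 -3.44681971 -0.02994463] 0.03310749558934036
```

View pics/s2.png

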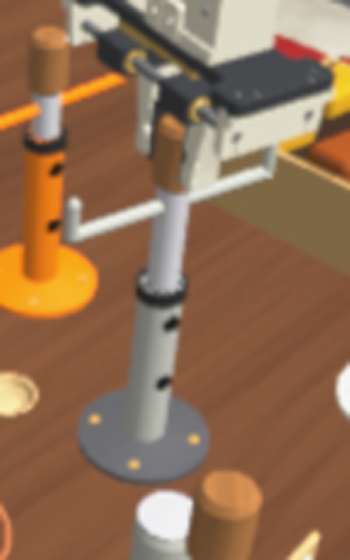

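The tube is sliding with 11 N of drag, and the upper hole is still dark at crop (172,324). I continue slowly, easing the side load.

{"fn": "send_rows", "kwargs": {"motion": [{"offset":[0,-0.05,-0.2],"turn":0},{"offset":[0,-0.1,-0.4],"turn":0},{"offset":[0,-0.1,-0.6],"turn":0},{"offset":[0,-0.1,-0.8],"turn":0},{"offset":[0,-0.1,-0.9],"turn":0},{"offset":[0,-0.1,-1.0],"turn":0},{"offset":[0,-0.1,-1.0],"turn":0}]}}

```text
t: 6.15
eef_pos: [0.4298, 0.2427, 0.4513]
ee_rot: [3.141, -0.001, -1.827]
force: [5.3, 1.4, -9.1]
width: 0.0336
```

{"fn": "send_rows", "kwargs": {"motion": [{"offset":[0,0,-0.1],"turn":0},{"offset":[0,0,-0.2],"turn":0},{"offset":[0,0,-0.2],"turn":0}]}}

```text
t: 6.45
eef_pos: [0.4298, 0.2427, 0.4533]
ee_rot: [3.141, -0.001, -1.827]
force: [5.9, 0.4, -9.2]
width: 0.0329
```

{"fn": "send_rows", "kwargs": {"motion": [{"offset":[0,0,-0.1],"turn":0},{"offset":[0,0,-0.1],"turn":0}]}}

```text
t: 6.65
eef_pos: [0.4298, 0.2427, 0.4543]
ee_rot: [3.141, -0.001, -1.827]
force: [5.5, 1.1, -9.0]
width: 0.033
```

```bash
python3 - <<'E'
from h import *
s=get_state();print(s["t"],s["eef_pos"],s["force"],s["moment"],s["width"])
d=grab_frame("scene");cv2.imwrite("pics/s3.png",cv2.resize(d["frame"][80:240,330:430],None,fx=3.5,fy=3.5,interpolation=cv2.INTER_CUBIC))
E
```

```text
6.65 [0.4298     0.24272484 0.45434933] [ 5.48569375  1.12932397 -9.04297754] [ 0.38526277 -1.64483659  0.01376733] 0.03296917436776021
```

View pics/s3.png

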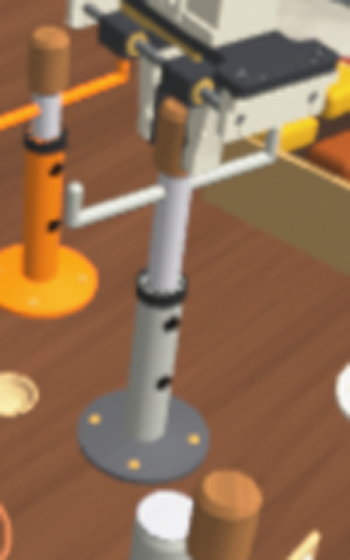

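No brass in the upper hole yet and the drag is unchanged. I continue in 1 mm steps.

{"fn": "send_rows", "kwargs": {"motion": [{"offset":[0,0,-0.1],"turn":0},{"offset":[0,0,-0.1],"turn":0}]}}

```text
t: 6.9
eef_pos: [0.4298, 0.2427, 0.4558]
ee_rot: [3.141, -0.001, -1.827]
force: [4.9, 0.2, -9.0]
width: 0.0333
```

{"fn": "send_rows", "kwargs": {"motion": [{"offset":[0,0,-0.1],"turn":0},{"offset":[0,0,-0.1],"turn":0}]}}

```text
t: 7.1
eef_pos: [0.4297, 0.2427, 0.4572]
ee_rot: [3.141, -0.0, -1.827]
force: [5.9, 1.2, -7.8]
width: 0.0334
```

```bash
python3 - <<'E'
from h import *
s=get_state();print(s["t"],s["eef_pos"],s["force"],s["moment"],s["width"])
d=grab_frame("scene");W=cloud(d);I=d["frame"];np.save("s3.npy",W);cv2.imwrite("s3.png",I)
print(I[160:182:2,376:384:2].tolist())
E
```

```text
7.1 [0.42971376 0.24265769 0.45718314] [ 5.88548604  1.16487542 -7.83253264] [ 0.33647466 -1.53381633 -0.00991712] 0.0333751554404739
[[[169, 165, 167], [198, 195, 197], [187, 184, 185], [109, 114, 115]], [[164, 163, 164], [184, 184, 185], [158, 161, 161], [87, 91, 93]], [[79, 82, 82], [71, 73, 73], [52, 53, 53], [49, 55, 69]], [[42, 42, 41], [48, 47, 47], [68, 71, 72], [65, 84, 114]], [[108, 114, 114], [130, 136, 135], [168, 178, 178], [86, 109, 144]], [[153, 162, 160], [133, 144, 147], [111, 125, 135], [70, 95, 138]], [[122, 130, 130], [65, 125, 157], [78, 158, 203], [61, 91, 135]], [[132, 141, 140], [99, 128, 145], [109, 148, 177], [61, 89, 136]], [[159, 169, 167], [172, 182, 181], [145, 157, 169], [60, 88, 132]], [[163, 173, 172], [175, 186, 184], [128, 143, 161], [61, 89, 134]], [[165, 174, 173], [176, 187, 186], [106, 125, 153], [60, 88, 135]]]
```

Brass-coloured pixels now appear at the upper hole, about (380,172). I check with a crop and a small pull.

```bash
python3 - <<'E'
import cv2
cv2.imwrite("pics/s4.png",cv2.resize(cv2.imread("s3.png")[130:220,350:410],None,fx=6,fy=6,interpolation=cv2.INTER_CUBIC))
E
```

```text
(no output)
```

View pics/s4.png

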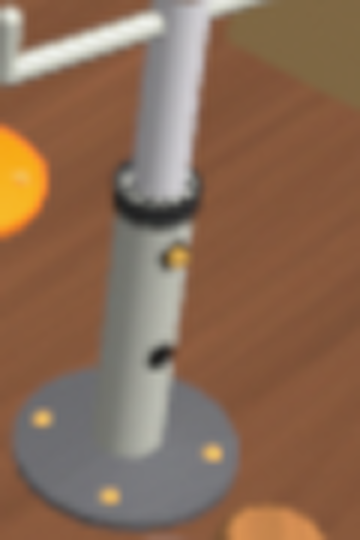

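{"fn": "send_rows", "kwargs": {"motion": [{"offset":[0,0,-0.1],"turn":0},{"offset":[0,0,-0.2],"turn":0},{"offset":[0,0,-0.2],"turn":0}]}}

```text
t: 7.45
eef_pos: [0.4297, 0.2427, 0.4592]
ee_rot: [3.141, -0.0, -1.827]
force: [5.5, 1.0, -8.5]
width: 0.0333
```

The brass button shows in the upper hole at crop (177,257). I pull a little further to confirm the stop, then relax back.

{"fn": "send_rows", "kwargs": {"motion": [{"offset":[0,0,-0.1],"turn":0},{"offset":[0,0,-0.2],"turn":0},{"offset":[0,0,-0.2],"turn":0}]}}

```text
t: 7.75
eef_pos: [0.4298, 0.2427, 0.4595]
ee_rot: [3.14, -0.001, -1.828]
force: [10.8, 1.5, -20.1]
width: 0.033
```

The tube has stopped against the hole and the force rose to 20 N, so it is locked. I relax to mid-play and open.

{"fn": "send_rows", "kwargs": {"motion": [{"offset":[0,0,0.1],"turn":0},{"offset":[0,-0.05,0.25],"turn":0},{"offset":[0,-0.05,0.35],"turn":0},{"offset":[0,-0.05,0.35],"turn":0}]}}

```text
t: 8.15
eef_pos: [0.4298, 0.2425, 0.4588]
ee_rot: [3.141, 0.001, -1.827]
force: [-3.8, 0.5, 2.9]
width: 0.0333
```

{"fn": "send_rows", "kwargs": {"motion": [{"offset":[0,0,0],"turn":0},{"offset":[0,0,0],"turn":0},{"offset":[0,0,0],"turn":0},{"offset":[0,0,0],"turn":0},{"offset":[0,0,0],"turn":0},{"offset":[0,0,0],"turn":0},{"offset":[0,0,0],"turn":0},{"offset":[0,0,0],"turn":0}], "hand": 1}}

```text
t: 8.95
eef_pos: [0.4301, 0.2425, 0.4581]
ee_rot: [3.142, -0.0, -1.827]
force: [0.3, 0.8, 0.2]
width: 0.0868
```

The jaws are open. I retreat straight up.

{"fn": "send_rows", "kwargs": {"motion": [{"offset":[0,0,-1],"turn":0},{"offset":[0,0,-2.5],"turn":0},{"offset":[0,0,-4.5],"turn":0},{"offset":[0,0,-6.5],"turn":0},{"offset":[0,0,-8.5],"turn":0},{"offset":[0,0,-10],"turn":0},{"offset":[0,0,-10.5],"turn":0},{"offset":[0,0,-10.5],"turn":0}]}}

```text
t: 9.75
eef_pos: [0.4301, 0.2424, 0.564]
ee_rot: [-3.141, 0.001, -1.827]
force: [-0.2, -0.1, -0.6]
width: 0.0877
```

```bash
python3 - <<'E'
from h import *
s=get_state();print(s["t"],s["eef_pos"],s["force"],s["qd"].round(3))
d=grab_frame("scene");I=d["frame"];W=cloud(d);cv2.imwrite("pics/s5.png",cv2.resize(I[40:340,160:520],None,fx=2,fy=2))
for n,c in(("hanger",(383,120)),("dish",(236,250)),("card",(395,228))): print(n,*knob(I,W,c))
print(I[168:176:2,376:384:2].tolist())
E
```

```text
9.75 [0.43010809 0.24243502 0.56395583] [-0.16075219 -0.10941286 -0.55822125] [ 0.001  0.011 -0.035 -0.009  0.015 -0.   ]
hanger [382. 117.] 298 top z 0.3199 topmean [0.4324 0.2383] sidefit [0.429  0.2434]
dish [236. 251.] 540 top z 0.2834 topmean [ 0.5043 -0.2261] sidefit [ 0.5007 -0.2244]
card [394. 228.] 473 top z 0.288 topmean [0.6584 0.0024] sidefit [0.656  0.0057]
[[[108, 114, 114], [130, 136, 135], [168, 178, 178], [87, 109, 144]], [[153, 162, 161], [135, 152, 160], [117, 155, 181], [70, 97, 139]], [[122, 130, 130], [66, 124, 156], [83, 158, 202], [62, 93, 138]], [[133, 141, 140], [103, 122, 131], [126, 153, 172], [63, 89, 136]]]
```

View pics/s5.png

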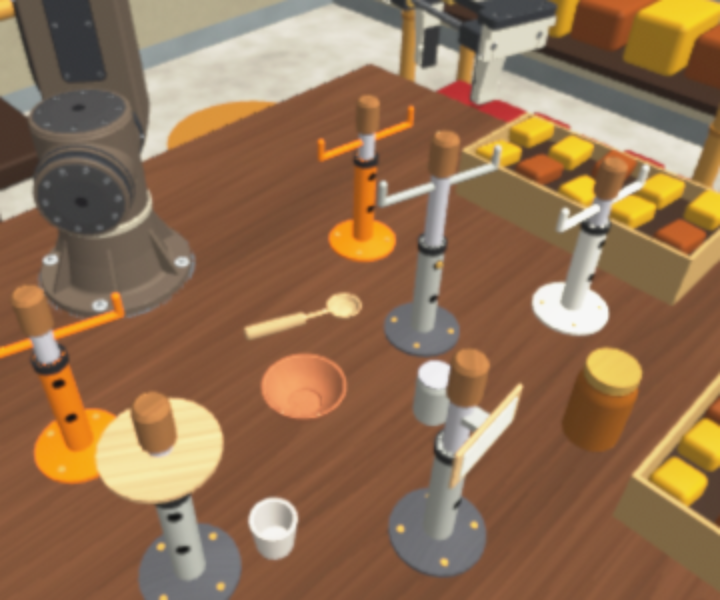

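The hanger stands locked with brass visible at crop (438,265). Its knob top is at 0.320, so the knob point is at about 0.295, which fits 0.293 ± 0.002 play. The dish and card heights are unchanged (0.2834 and 0.288). The gripper is clear, so I hand in.

```bash
python3 -c "
from station import *
print(job_done())"
```

```text
the job is handed in; nothing more can be done
None
```

I took the steel packet hanger (dark grey foot) by its knob and pulled it straight up until the brass button came out through the upper hole. I then let go, moved the gripper clear and handed the job in at about 9.8 s.

- **Lock:** A small extra pull met a firm stop, with the force rising from about 9 N to 20 N. After release, brass was visible in the upper hole.
- **Height:** The knob point measures about 0.295 m, against 0.293 m with 2 mm of play.
- **Other stands:** The dish and card knob tops did not change height (0.2834 m and 0.288 m, within 0.1 mm). I went nowhere near the orange and white look-alikes to touch them.
- **Disagreement:** The button popped about 2 mm higher in gripper travel than my first height estimate predicted. That is within calibration error. No check failed.

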